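Hang the shelf bracket on the dumbbell rack

ROBOT

A 6-joint arm with a two-finger parallel gripper is mounted at the origin on the work surface. World frame = base frame: x ahead of the robot, y to its left, z up, the work surface at z = 0. Lengths are in m, angles in rad, forces in N, time in s.
With the tool pointing down it reaches from about 0.275 to 0.825 m from the base axis. Payload 4.9 kg.
Tool frame: the origin (TCP) lies midway between the tips of the shut fingers; the grasp point (between the pads) lies manip.pinch_z behind it (manip.pinch_z is the distance from the TCP to the grasp point, in m); z points along the fingers, y is the direction in which the jaws open and shut (so a half turn about z gives the same grasp; the last joint's range is limited). The gripper opens to 85 mm and grips with 20 to 120 N. Pads are 22 mm wide; open, the fingers measure 114 mm over their backs; the gripper's body (76 mm by 85 mm) begins 54 mm behind the grasp point. The pads swing forward as they close: fully open they stand 13 mm farther back than shut.
Start: joints at [1.159, 0.326, -0.193, 1.052, 0, 1.437], TCP at [0.151, 0.529, 0.194] pointing down, gripper open.
Joint ranges: [-2.65, 2.65], [-0.97, 1.79], [-1.3, 1.35], [-1.93, 2.1], [-1.47, 1.37], [-3.14, 3.14]. Speed limits (rad/s): [2.57, 2.57, 3.14, 3.14, 3.14, 3.14].

INTERFACE

Orientations are given as a unit quaternion [w, x, y, z].
In Python, from rig import manip gives the robot as it stands.
- The arm moves only by the tool servo_tool, never from a script. Its argument "plan" is one flat list of numbers, 5 for each row, row after row: the shift along the world's x, y, z in mm, then the turn about the world's z in rad, then the finger opening in mm, from 0 to 85.4. A call has 1 to 20 rows; each row is the pose to reach, as a shift and turn from the pose commanded when the call began; what a row does not reach only later rows make up. A row lasts 1/10 s, in which the tool goes at most 50 mm and 8.59 degrees, less where a joint would pass 70% of its speed; a pose out of reach is approached as far as the arm can. A call with a gripper value outside its range is refused whole. The fingers move at their own pace and stop on an object; "squeeze" is the grip in N (left out, the last holds). Time passes only in rows, so rows that repeat a pose let the fingers close. It gives the time, the measured TCP pose, the force and the opening at its end, in the units of the state.
- manip.sense(): the state, without advancing time (a new reading comes with each control period).
- manip.snapshot(name): name is "scene" or "top" or "wrist"; returns (picture, depth): 384x512x3 uint8, red, green, blue; 384x512 float32, m along the optical axis (not along the pixel's ray), 0 where there is no reading.
- manip.camera_model(name): a dict with "intrinsics" (3x3 intrinsics, pixels), "dist" ([k1, k2, p1, p2, k3] as OpenCV has them; the pictures are not rectified), "xyz" and "attitude" of the camera in the world; the wrist camera has in their place "T_tool_cam" (4x4, takes a point from camera to tool coordinates, whose origin is the TCP and whose axes are the flange's). Camera axes: x right, y down, z forward; pixel columns grow to the right and rows downward; lengths in m; the calibration is good to about 2 mm. A picture is of the moment at which its call begins: read the wrist's pose just before it. camera_model takes no time and is no camera call.
- manip.job_done(): hands the job in, once; it reports no verdict.
The state is a dict: "time": time; "qpos": joint angles; "qvel": joint speeds; "joint_torque": joint torques, N m; "tcp_pos": TCP position; "eef_rot": TCP orientation; "contact_force": force on the tool from outside, world axes, zero at the start; "torque": the same for the moment, N m; "width": finger opening in m.
Only numpy, scipy, OpenCV 4.12 (cv2) and the standard library are available. Lean on these libraries where they do the work, as an engineer would, in place of code of your own. Each camera call takes 0.05 s, during which the arm holds its last target. There are 200 camera calls.

TASK

Hang the loose L-shaped steel shelf bracket on the small dumbbell rack: put its two claws into the middle pair of slots in the uprights, under the rack's front rail, and push it down until it is fully home and the spring catch has snapped out over it. Then let go, leaving the tray's dumbbells, tumbler and grip ring where they are.

Things in the scene. Friction and masses are not known exactly. Their poses are not given: they have to be found in the camera images.
- bracket: Loose L-shaped steel shelf bracket, about 0.38 kg, standing on its flat arm. Origin: middle of the plate's lower rear edge; x out of the plate's rear (claw side), y left, z up. All in mm. Plate x -6 to 0, 130 wide, 110 high. Arm 70 wide, 6 thick, forward to x -110 with a 16 high front lip. Centre of mass about 30 ahead of the plate's rear.
- rib (a point): The place to hold the bracket: bracket x -48, y 0, z 70 mm, inside its upright middle rib, a web 14 mm thick (y -7 to 7), x -66 to -6, from the arm up to z 95. A lower toe of the rib (up to z 35) goes on to x -90.
- ledge (a point): Middle of the flat press ledge along the top of the bracket's plate: bracket x -12, y 0, z 110 mm (upper face); the ledge is 6 mm thick, x -24 to 0, y -35 to 35.
- claw_left (a point): Lower end of the bracket's left hook: bracket x 12, y 50, z 76 mm. Each claw is 8 mm wide: a tongue 10 high (z 96 to 106) runs rearward from the plate to x 16 and ends in a hook 8 thick (x 8 to 16) reaching down to z 76. Between plate and hook a gap of 8 mm is open downward; it goes over the 5 mm front wall of the upright.
- claw_right (a point): The same point of the right hook: bracket x 12, y -50, z 76 mm.
- lug (a point): Locking lug: a bar of 8 mm diameter along y, 42 mm wide, on the rear of the bracket's plate; its centre at bracket x 6, y 0, z 30 mm.
- rack: Small grey steel dumbbell rack, fixed, 360 mm high. Origin: on the work surface, midway between the uprights, in the plane of their front faces; x to the rear (away from the robot), y left, z up. Two uprights, 45 mm wide channels at y +50 and -50, open to the rear, front wall 5 mm thick. With the bracket home its origin lies at rack x -3 to 0, y -6 to 6, z 30 mm, axes parallel.
- slot_left (a point): Middle of the lower edge of the left middle slot, in the front face: rack x 0, y 50, z 126 mm. Slots are 20 wide, 54 high. Each upright has three, lower edges at z 36, 126 and 216; the bracket belongs in the middle pair. To enter, the hook ends must be higher than z 126 and the tongue tops lower than z 180; home, the tongues stand on the lower edges.
- slot_right (a point): The same point of the right middle slot: rack x 0, y -50, z 126 mm.
- front_rail (a point): Middle of the front rail, a bar 24 mm thick along y, 170 long, at rack x -75, z 335 mm, on side arms at y +78 and -78 (z 320 to 350, x -80 to 80). It stands over the bracket's place: a gripper pointing straight down does not fit there; lean it 20 to 50 degrees, its body towards the front (-x). A like rail at x 75.
- catch_tip (a point): Middle of the lower tip (3 mm radius) of the spring catch, a 30 mm wide steel tongue midway between the uprights that hangs from a cross bar and slants down and forward. At rest at rack x 4, z 68.5 mm.
- catch (a joint): Angle of the spring catch, rad: 0 at rest (sprung out), up to 0.45 pushed rearward. The lug slides down over the catch, pushes it back some 0.2 rad, and it snaps back to 0 above the lug when the bracket is fully down. The bracket's weight alone does not take it past the catch; it takes a downward push of 5 to 20 N.
- tray: Grey plastic tray, fixed, 220 x 170 x 30 mm high, walls 4 mm. Origin: centre of its underside. It may stand to the left or right of the rack, the bracket on the other side.
- dumbbell_a: Chrome mini dumbbell lying along its x in the tray, 140 mm long, hexagonal heads 44 mm across the flats. Origin: underside, middle. To be left alone.
- dumbbell_b: The other, equal chrome mini dumbbell. To be left alone.
- tumbler: Empty glass tumbler standing in the tray, 56 mm across, 90 mm high. Origin: centre of its underside. To be left alone.
- grip_ring: White silicone grip ring lying in the tray, 52 mm across, 18 mm high. Origin: centre of its underside. To be left alone.
Not all that is in view belongs to the job. There is more than one size of the bracket; the one meant has the size given above.

How it is judged:
On the way:
1. both claws are through the middle slots, still above the locked position (x of each of claw_left, claw_right in the frame of rack above 0.005 m and y of claw_left in the frame of rack between 0.038 and 0.062 m and z of claw_left in the frame of rack between 0.113 and 0.165 m and y of claw_right in the frame of rack between -0.062 and -0.038 m and z of claw_right in the frame of rack between 0.113 and 0.165 m).
At the end, for the whole second after the job is handed in: Both hooks are behind the front walls in the middle slots (over 5 mm deep, within 12 mm sideways), the bracket is fully down (underside 24 to 36 mm, hook ends 98 to 111 mm up), upright within 0.12 rad and at rest, and the catch has sprung back (below 0.08 rad) (x of each of claw_left, claw_right in the frame of rack above 0.005 m and y of claw_left in the frame of rack between 0.038 and 0.062 m and z of claw_left in the frame of rack between 0.098 and 0.111 m and y of claw_right in the frame of rack between -0.062 and -0.038 m and z of claw_right in the frame of rack between 0.098 and 0.111 m and z of bracket in the frame of rack between 0.024 and 0.036 m and value of joint catch below 0.08 rad and angle between bracket's own z axis and vertical below 0.12 rad and linear speed of bracket below 0.03 m/s); the robot touches nothing.
It fails at once if a dumbbell is moved more than 30 mm (distance of dumbbell_a from where it was at the start of the episode above 0.03 m).
It fails at once if a dumbbell is moved more than 30 mm (distance of dumbbell_b from where it was at the start of the episode above 0.03 m).
It fails at once if the tumbler is moved more than 30 mm (distance of tumbler from where it was at the start of the episode above 0.03 m).
It fails at once if the grip ring is moved more than 30 mm (distance of grip_ring from where it was at the start of the episode above 0.03 m).
It fails at once if the tumbler is tipped over (angle between tumbler's own z axis and vertical above 0.5 rad).
It also fails if it takes over 59 s, if anything falls off the work surface, if the arm or the gripper's body presses on something with over 40 N, if the wrist force passes 120 N, or if a joint passes its speed limit or range.

## Working session

There is one attempt and no reset: what is moved stays moved. The work goes in short steps, Python scripts to look and compute and a tool call to move; the robot and the scene stay as the last step left them, time stands still between calls to the robot, and variables do not carry over. Pictures are saved under pics/ and viewed, about 8 in all and at most 12, crops included, and the job is handed in when it is done.

Besides the shell and the picture viewer there is one more tool, called after "Request:" as name(argument=value, ...) on one line, values as JSON. servo_tool: Moves the arm, as the interface text tells. Its arguments: {"type":"object","properties":{"plan":{"type":"array","items":{"type":"number"}},"squeeze":{"type":"number"}},"required":["plan"]}

```bash
mkdir -p pics; ls; cat > h.py <<'E'
import numpy as np, cv2, json
from rig import manip
from scipy.spatial.transform import Rotation as R
def rot(q): q=np.array(q); return R.from_quat([q[1],q[2],q[3],q[0]]).as_matrix()
def grab(n,fn=None):
    s=manip.sense(); im,d=manip.snapshot(n); m=manip.camera_model(n)
    if n=='wrist':
        T=np.eye(4);T[:3,:3]=rot(s['eef_rot']);T[:3,3]=s['tcp_pos'];T=T@np.array(m['T_tool_cam'])
    else:
        T=np.eye(4);a=np.array(m['attitude']);T[:3,:3]=a if a.shape==(3,3) else rot(a);T[:3,3]=m['xyz']
    K=np.array(m['intrinsics']);D=np.array(m['dist'])
    if fn: cv2.imwrite(f'pics/{fn}.png',im[:,:,::-1]); np.savez(f'pics/{fn}.npz',im=im,d=d,T=T,K=K,D=D)
    return im,d,T,K,D
def cloud(d,T,K,D):
    v,u=np.mgrid[:d.shape[0],:d.shape[1]]
    p=cv2.undistortPoints(np.stack([u,v],-1).reshape(-1,1,2).astype(float),K,D).reshape(d.shape+(2,))
    P=np.dstack([p*d[...,None],d]); W=P@T[:3,:3].T+T[:3,3]; W[d<=0]=np.nan
    return W
def load(fn):
    z=np.load(f'pics/{fn}.npz'); return z['im'],cloud(z['d'],z['T'],z['K'],z['D']),z['T'],z['K'],z['D']
E
python3 - <<'E'
from h import *
print(manip.sense()['eef_rot'],manip.pinch_z,manip.sense()['qpos'])
a=grab('scene','s0')[0];b=grab('top','t0')[0]
cv2.imwrite('pics/both.png',np.vstack([a,b])[:,:,::-1])
print(manip.camera_model('top'), manip.camera_model('scene'))
E
```

```text
pics
[-2.30165206e-04  1.38468364e-01  9.90366460e-01 -8.56379179e-04] 0.0187 [ 1.15877454e+00  3.26953125e-01 -1.93621142e-01  1.05199550e+00
 -1.87036301e-05  1.43660410e+00]
{'intrinsics': array([[438.77631659,   0.        , 248.13473598],
       [  0.        , 438.77631659, 192.97203277],
       [  0.        ,   0.        ,   1.        ]]), 'dist': array([-0.08335129,  0.        ,  0.        ,  0.        ,  0.        ]), 'xyz': array([0.42931829, 0.02629323, 1.32238979]), 'attitude': array([ 0.05558485, -0.70006001,  0.70969646, -0.05618942])} {'intrinsics': array([[402.0502294 ,   0.        , 253.89564535],
       [  0.        , 402.0502294 , 189.48805141],
       [  0.        ,   0.        ,   1.        ]]), 'dist': array([-0.13309473,  0.        ,  0.        ,  0.        ,  0.        ]), 'xyz': array([ 1.49015788, -0.13457261,  1.24266088]), 'attitude': array([-0.26617842,  0.73976833,  0.57773524, -0.2193487 ])}
```

View pics/both.png

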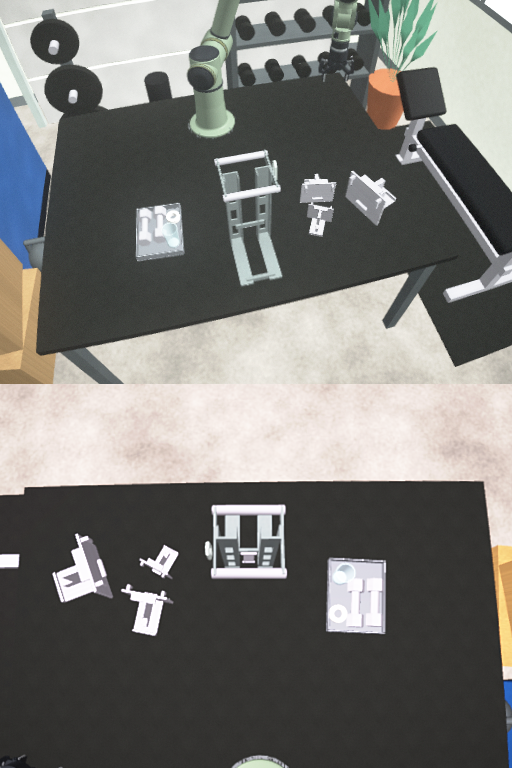

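The scene view (top half) and the top view (bottom half) show three brackets, at top-view pixels (80,185), (148,224) and (160,176). The rack is near (248,157) and the tray near (356,212). The bracket at (148,224) looks like the right size, so I'll measure all three.

```bash
python3 - <<'E'
from h import *
im,W,T,K,D=load('t0')
x0,x1,y0,y1=110,295,110,265
c=cv2.resize(im[y0:y1,x0:x1],None,fx=4.3,fy=3.87,interpolation=cv2.INTER_CUBIC)
c=cv2.resize(im[y0:y1,x0:x1],None,fx=4,fy=4,interpolation=cv2.INTER_CUBIC)[:600]
cv2.imwrite('pics/tc.png',c[:,:,::-1])
m=W[...,2]>0.02
n,l=cv2.connectedComponents(m.astype(np.uint8))
for i in range(1,n):
    k=l==i
    if k.sum()<60: continue
    P=W[k]; P=P[P[:,2]>P[:,2].max()-0.015] if 0 else P
    r=cv2.minAreaRect((P[:,:2]*1000).astype(np.float32))
    v,u=np.where(k); print(i,k.sum(),'px',u.min(),u.max(),v.min(),v.max(),'zmax',np.percentile(P[:,2],99).round(3),r)
# top-strip of each
for nm,(u0,u1,v0,v1) in dict(big=(50,115,145,222),med=(118,176,198,254),small=(136,182,158,198)).items():
    P=W[v0:v1,u0:u1].reshape(-1,3); zt=np.percentile(P[:,2][P[:,2]>.02],98); Q=P[P[:,2]>zt-.012]
    print(nm,zt,len(Q),cv2.minAreaRect((Q[:,:2]*1000).astype(np.float32)))
P=W[110:210,200:295].reshape(-1,3);Q=P[P[:,2]>.33]
print('rails',cv2.minAreaRect((Q[:,:2]*1000).astype(np.float32)),cv2.boxPoints(cv2.minAreaRect((Q[:,:2]*1000).astype(np.float32))))
E
```

```text
1 3148 px 212 286 121 193 zmax 0.36 ((671.5498046875, 21.955581665039062), (170.18663024902344, 171.73841857910156), 89.44039916992188)
2 1519 px 60 110 150 212 zmax 0.151 ((669.00927734375, 489.69647216796875), (161.06861877441406, 146.2476348876953), 75.74447631835938)
3 95 px 206 212 158 175 zmax 0.356 ((653.9944458007812, 115.74584197998047), (30.928050994873047, 8.766117095947266), 0.23333922028541565)
4 286 px 140 170 168 193 zmax 0.082 ((665.9805297851562, 290.4836120605469), (74.82279968261719, 83.216064453125), 25.15073585510254)
5 1085 px 327 384 174 249 zmax 0.051 ((576.5616455078125, -297.5909423828125), (171.13710021972656, 218.9848175048828), 86.2143783569336)
6 900 px 333 364 180 242 zmax 0.095 ((573.769775390625, -287.4400634765625), (185.70773315429688, 92.75828552246094), 13.312447547912598)
9 604 px 122 171 200 242 zmax 0.114 ((569.190673828125, 326.8661193847656), (108.36632537841797, 120.83785247802734), 43.445350646972656)
19 314 px 0 34 371 383 zmax 0.404 ((172.4127197265625, 546.1746826171875), (29.109832763671875, 94.53154754638672), 5.40141487121582)
big 0.1504425992023975 579 ((663.3712158203125, 473.7657775878906), (174.5321502685547, 56.18373107910156), 20.644954681396484)
med 0.1132117093609586 303 ((578.08251953125, 316.3746643066406), (127.84880065917969, 40.01030731201172), 78.4964370727539)
small 0.08177861157442148 153 ((660.9840698242188, 298.4474792480469), (61.818931579589844, 74.13509368896484), 10.43984317779541)
rails ((671.6136474609375, 28.4942626953125), (183.26461791992188, 171.73841857910156), 89.44039916992188) [[584.8536   -62.295013]
 [756.5838   -63.972336]
 [758.3737   119.28354 ]
 [586.6435   120.96086 ]]
```

View pics/tc.png

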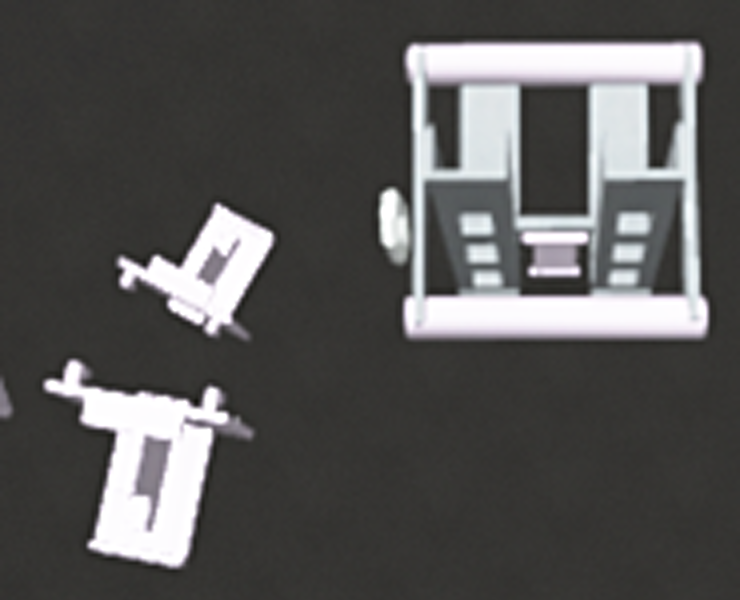

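The bracket at (148,224) is the right one: 0.113 m high, about 130 mm wide, yaw about -0.2. The rack yaw is about -0.01. Row moves only turn about z, so I'll check in free space whether a target beyond reach makes the tool lean.

Request:
servo_tool(plan=[30, 100, 0, 0, 85, 30, 200, 0, 0, 85, 60, 300, 0, 0, 85, 80, 400, 0, 0, 85, 80, 400, 0, 0, 85, 80, 400, 0, 0, 85, 80, 400, 0, 0, 85, 80, 400, 0, 0, 85, 80, 400, 0, 0, 85, 80, 400, 0, 0, 85])

```text
time: 1.1
tcp_pos: [0.214, 0.8597, 0.1635]
eef_rot: [0.003, 0.138, 0.99, 0.024]
contact_force: [-0.6, 0.9, 1.0]
width: 0.0852
```

Request:
servo_tool(plan=[0, 0, 0, 0, 85, 0, 0, 0, 0, 85, 0, 0, 0, 0, 85, 0, 0, 0, 0, 85])

```text
time: 1.5
tcp_pos: [0.2147, 0.8605, 0.1722]
eef_rot: [0.004, 0.138, 0.99, 0.028]
contact_force: [-0.1, -0.8, 0.8]
width: 0.0851
```

```bash
python3 - <<'E'
from h import *
s=manip.sense();print(s['time'],s['tcp_pos'],s['qpos'],s['qpos'][1]-s['qpos'][2]+s['qpos'][3]);print(rot(s['eef_rot'])[:,2])
E
```

```text
1.5 [0.21468288 0.86054362 0.17220282] [1.2420278  1.18369235 1.34751235 1.67734614 0.00312362 1.5200982 ] 1.5135261359068075
[ 0.01552476  0.0551815  -0.99835564]
```

Request:
servo_tool(plan=[-10, -50, 0, 0, 85, -20, -100, 0, 0, 85, -30, -150, 0, 0, 85, -30, -150, 0, 0, 85, -30, -150, 0, 0, 85])

```text
time: 2.0
tcp_pos: [0.185, 0.7108, 0.1718]
eef_rot: [0.004, 0.138, 0.99, 0.03]
contact_force: [0.3, 0.6, 1.3]
width: 0.0849
```

```bash
python3 - <<'E'
from h import *
s=manip.sense();print(s['time'],s['tcp_pos'],s['qpos'],s['qpos'][1]-s['qpos'][2]+s['qpos'][3]);print(rot(s['eef_rot'])[:,2])
E
```

```text
2.0 [0.18497313 0.71080609 0.17180675] [1.2136701  0.64164277 0.25777373 1.1266885  0.00464122 1.49174072] 1.5105575516232088
[ 0.01669713  0.05802578 -0.99817544]
```

Tilt created at the reach limit persists, so it can be built up. Two things to do first:
- The jaws currently open along the lean, so they need a quarter turn.
- I'll cancel this small lean by turning half round and pushing out, then turn 90°, then lean properly.

Request:
servo_tool(plan=[0, 0, 0, 0.15, 85, 0, 0, 0, 0.3, 85, 0, 0, 0, 0.45, 85, 0, 0, 0, 0.6, 85, 0, 0, 0, 0.75, 85, 0, 0, 0, 0.9, 85, 0, 0, 0, 1.05, 85, 0, 0, 0, 1.2, 85, 0, 0, 0, 1.35, 85, 0, 0, 0, 1.5, 85, 0, 0, 0, 1.65, 85, 0, 0, 0, 1.8, 85, 0, 0, 0, 1.95, 85, 0, 0, 0, 2.1, 85, 0, 0, 0, 2.25, 85, 0, 0, 0, 2.4, 85, 0, 0, 0, 2.55, 85, 10, 50, 0, 2.7, 85, 20, 100, 0, 2.85, 85, 30, 150, 0, 3.0, 85])

```text
time: 4.0
tcp_pos: [0.2055, 0.808, 0.1734]
eef_rot: [0.019, 0.957, -0.29, -0.007]
contact_force: [1.4, 1.9, 1.1]
width: 0.0852
```

Request:
servo_tool(plan=[10, 50, 0, 0.14, 85, 20, 100, 0, 0.14, 85, 20, 100, 0, 0.14, 85, 20, 100, 0, 0.14, 85, 20, 100, 0, 0.14, 85, 20, 100, 0, 0.14, 85])

```text
time: 4.6
tcp_pos: [0.2108, 0.8492, 0.1522]
eef_rot: [-0.008, 0.974, -0.224, -0.004]
contact_force: [-0.8, 0.2, 0.3]
width: 0.0852
```

```bash
cat > st.py <<'E'
from h import *
s=manip.sense();A=rot(s['eef_rot']);z=A[:,2];r=np.array(s['tcp_pos'][:2]);r/=np.hypot(*r)
print(round(float(s['time']),2),np.round(s['tcp_pos'],4),'q',np.round(s['qpos'],3));
print('zaxis',z.round(4),'lean deg',np.degrees(np.arccos(-z[2])).round(2),'dir',np.degrees(np.arctan2(z[1],z[0])).round(1),'radial lean',(z[:2]@r).round(4),'tang',(-z[0]*r[1]+z[1]*r[0]).round(4),'az',np.degrees(np.arctan2(r[1],r[0])).round(1),'yaxis',A[:,1].round(4),'F',np.round(s['contact_force'],1),'w',s['width'])
E
python3 st.py
```

```text
4.6 [0.2108 0.8492 0.1522] q [ 1.239  1.206  1.348  1.697  0.01  -1.45 ]
zaxis [-0.005   0.0177 -0.9998] lean deg 1.06 dir 105.6 radial lean 0.016 tang 0.0091 az 76.1 yaxis [-0.4372 -0.8993 -0.0138] F [-0.8  0.2  0.3] w 0.08522662007761198
```

Request:
servo_tool(plan=[0, -20, 20, -0.15, 85, 0, -20, 20, -0.3, 85, 0, -20, 20, -0.45, 85, 0, -20, 20, -0.6, 85, 0, -20, 20, -0.75, 85, 0, -20, 20, -0.9, 85, 0, -20, 20, -1.05, 85, 0, -20, 20, -1.2, 85, 0, -20, 20, -1.36, 85, 12, 50, 70, -1.36, 85, 24, 100, 120, -1.36, 85, 36, 150, 170, -1.36, 85, 48, 200, 220, -1.36, 85, 60, 250, 270, -1.36, 85, 60, 250, 270, -1.36, 85])

```text
time: 6.1
tcp_pos: [0.2084, 0.8383, 0.2402]
eef_rot: [0.031, -0.617, 0.786, 0.018]
contact_force: [-0.2, 0.4, 0.2]
width: 0.0848
```

```bash
python3 st.py
```

```text
6.1 [0.2084 0.8383 0.2402] q [ 1.243  1.104  1.348  1.744 -0.004 -0.087]
zaxis [ 0.0264  0.0652 -0.9975] lean deg 4.04 dir 68.0 radial lean 0.0697 tang -0.0099 az 76.0 yaxis [-0.971   0.2389 -0.0101] F [-0.2  0.4  0.2] w 0.08481742292029178
```

Request:
servo_tool(plan=[12, 50, 0, 0, 85, 24, 100, 0, 0, 85, 36, 150, 0, 0, 85, 48, 200, 0, 0, 85])

```text
time: 6.5
tcp_pos: [0.2186, 0.8815, 0.1939]
eef_rot: [0.051, -0.616, 0.785, 0.033]
contact_force: [0.1, 0.8, -0.2]
width: 0.085
```

```bash
python3 st.py
```

```text
6.5 [0.2186 0.8815 0.1939] q [ 1.247e+00  1.161e+00  1.347e+00  1.636e+00 -1.000e-03 -8.300e-02]
zaxis [ 0.0393  0.1137 -0.9927] lean deg 6.91 dir 70.9 radial lean 0.1199 tang -0.0108 az 76.1 yaxis [-0.971   0.2389 -0.0111] F [ 0.1  0.8 -0.2] w 0.08502460270351188
```

Request:
servo_tool(plan=[12, 50, 20, 0, 85, 24, 100, 40, 0, 85, 36, 150, 60, 0, 85, 48, 200, 80, 0, 85])

```text
time: 6.9
tcp_pos: [0.2243, 0.9058, 0.2007]
eef_rot: [0.074, -0.615, 0.784, 0.05]
contact_force: [-0.3, -0.8, 0.3]
width: 0.0851
```

Request:
servo_tool(plan=[12, 50, 0, 0, 85, 24, 100, 0, 0, 85, 36, 150, 0, 0, 85, 48, 200, 0, 0, 85])

```text
time: 7.3
tcp_pos: [0.234, 0.9463, 0.1628]
eef_rot: [0.096, -0.613, 0.781, 0.067]
contact_force: [-0.4, 0.3, -0.4]
width: 0.0851
```

Request:
servo_tool(plan=[120, 500, 100, 0, 85, 240, 1000, 200, 0, 85, 240, 1000, 200, 0, 85])

```text
time: 7.6
tcp_pos: [0.2412, 0.9767, 0.153]
eef_rot: [0.119, -0.611, 0.778, 0.084]
contact_force: [0.3, 0.4, 0.0]
width: 0.0847
```

```bash
python3 st.py
```

```text
7.6 [0.2412 0.9767 0.153 ] q [ 1.253  1.227  1.347  1.399  0.007 -0.077]
zaxis [ 0.0829  0.2756 -0.9577] lean deg 16.73 dir 73.3 radial lean 0.2874 tang -0.0145 az 76.1 yaxis [-0.9707  0.2397 -0.0151] F [0.3 0.4 0. ] w 0.08470851301489837
```

Request:
servo_tool(plan=[120, 500, 200, 0, 85, 240, 1000, 400, 0, 85, 240, 1000, 400, 0, 85])

```text
time: 7.9
tcp_pos: [0.2464, 0.9987, 0.1685]
eef_rot: [0.142, -0.608, 0.775, 0.101]
contact_force: [0.4, 0.7, 0.3]
width: 0.0849
```

Request:
servo_tool(plan=[120, 500, 200, 0, 85, 240, 1000, 400, 0, 85, 240, 1000, 400, 0, 85])

```text
time: 8.2
tcp_pos: [0.2517, 1.0207, 0.1827]
eef_rot: [0.164, -0.605, 0.77, 0.117]
contact_force: [-0.1, 1.9, 0.2]
width: 0.0852
```

Request:
servo_tool(plan=[120, 500, 200, 0, 85, 240, 1000, 400, 0, 85, 240, 1000, 400, 0, 85])

```text
time: 8.5
tcp_pos: [0.2568, 1.0424, 0.1963]
eef_rot: [0.186, -0.601, 0.766, 0.134]
contact_force: [-0.2, 0.8, 0.1]
width: 0.0849
```

Request:
servo_tool(plan=[120, 500, 200, 0, 85, 240, 1000, 400, 0, 85, 240, 1000, 400, 0, 85])

```text
time: 8.8
tcp_pos: [0.262, 1.0638, 0.2102]
eef_rot: [0.207, -0.597, 0.76, 0.15]
contact_force: [-0.6, 0.2, -0.1]
width: 0.0853
```

Request:
servo_tool(plan=[120, 500, 200, 0, 85, 240, 1000, 400, 0, 85, 240, 1000, 400, 0, 85])

```text
time: 9.1
tcp_pos: [0.267, 1.0846, 0.2243]
eef_rot: [0.229, -0.593, 0.754, 0.166]
contact_force: [0.2, 0.3, -0.6]
width: 0.085
```

```bash
python3 st.py
```

```text
9.1 [0.267  1.0846 0.2243] q [ 1.257  1.207  1.346  1.137  0.02  -0.069]
zaxis [ 0.148   0.5218 -0.8401] lean deg 32.85 dir 74.2 radial lean 0.542 tang -0.019 az 76.2 yaxis [-0.97    0.2421 -0.0205] F [ 0.2  0.3 -0.6] w 0.08498547779567484
```

Request:
servo_tool(plan=[10, -48, 3, -0.1, 85, 20, -96, 6, -0.2, 85, 30, -144, 9, -0.3, 85, 40, -192, 12, -0.4, 85, 50, -240, 15, -0.5, 85, 60, -288, 18, -0.6, 85, 70, -336, 21, -0.7, 85, 80, -384, 24, -0.8, 85, 90, -432, 26, -0.9, 85, 100, -480, 28, -1.0, 85, 110, -528, 30, -1.1, 85, 115, -576, 30, -1.2, 85, 120, -624, 30, -1.3, 85, 125, -672, 30, -1.4, 85, 130, -710, 30, -1.5, 85, 130, -725, 30, -1.5, 85, 130, -725, 30, -1.5, 85])

```text
time: 10.8
tcp_pos: [0.3956, 0.3543, 0.2536]
eef_rot: [0.28, 0.081, 0.956, -0.037]
contact_force: [-0.8, -0.1, 0.7]
width: 0.0851
```

```bash
python3 st.py; python3 - <<'E'
from h import *
im,d,T,K,D=grab('wrist','w1'); print(T.round(3))
im,W,T,K,D=load('t0')
# medium: plate/ledge edges at high z
P=W[198:254,118:180].reshape(-1,3);Q=P[(P[:,2]>.100)]
r=cv2.minAreaRect((Q[:,:2]*1000).astype(np.float32));print(r,cv2.boxPoints(r))
E
```

```text
10.8 [0.3956 0.3543 0.2536] q [ 0.906  0.078 -0.506  0.714 -0.51   1.004]
zaxis [ 0.5296 -0.1156 -0.8404] lean deg 32.82 dir -12.3 radial lean 0.3173 tang -0.4394 az 41.8 yaxis [ 0.1759  0.9841 -0.0246] F [-0.8 -0.1  0.7] w 0.0851185297061556
[[ 0.176  0.664  0.727  0.246]
 [ 0.984 -0.1   -0.147  0.384]
 [-0.025  0.741 -0.671  0.37 ]
 [ 0.     0.     0.     1.   ]]
((577.9974975585938, 315.9570617675781), (128.701171875, 40.01030731201172), 78.4964370727539) [[545.56085 256.88873]
 [584.7674  248.90955]
 [610.43414 375.0254 ]
 [571.2276  383.00458]]
```

View pics/w1.png

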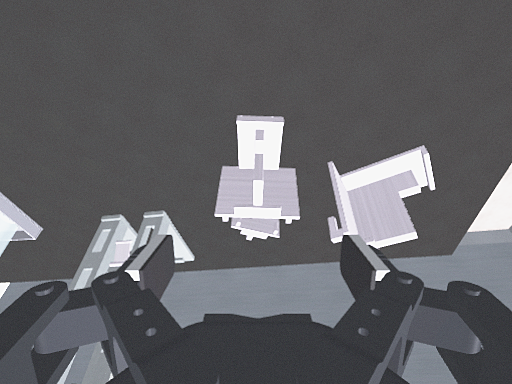

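The wrist view is upside down. The bracket faces the tool squarely, with the rib at (258,180), the ledge at (258,212) and the arm above. I'll get exact poses for the bracket and the rack from the depth images.

```bash
python3 - <<'E'
from h import *
im,W,T,K,D=load('w1')
B=W[100:235,205:310].reshape(-1,3); B=B[~np.isnan(B[:,0])]
print('table z',np.nanmedian(W[50:100,100:400,2]))
# plate front face: z .03-.095 wide strip; find via yaw scan in region of plate
Q=B[(B[:,2]>.025)&(B[:,2]<.09)]
best=None
for yaw in np.radians(np.arange(-16,-6,.25)):
    c,s=np.cos(yaw),np.sin(yaw); xb=Q[:,0]*c+Q[:,1]*s; h,e=np.histogram(xb,bins=np.arange(.3,.8,.002)); 
    if best is None or h.max()>best[0]: best=(h.max(),np.degrees(yaw),e[h.argmax()]+.001)
print('plate front best',best)
yaw=np.radians(best[1]);c,s=np.cos(yaw),np.sin(yaw)
F=Q[abs(Q[:,0]*c+Q[:,1]*s-best[2])<.004]
A=np.c_[F[:,1],np.ones(len(F))];k=np.linalg.lstsq(A,F[:,0],rcond=None)[0];yaw=-np.arctan(k[0]);print('yaw LSQ',np.degrees(yaw),len(F))
c,s=np.cos(yaw),np.sin(yaw)
X=B[:,0]*c+B[:,1]*s; Y=-B[:,0]*s+B[:,1]*c
f=(B[:,2]>.03)&(abs(X-best[2])<.006); print('plate y',Y[f].min(),Y[f].max())
r=(B[:,2]>.089)&(B[:,2]<.1)&(X<best[2]-.022); print('rib top y',np.percentile(Y[r],[2,50,98]),'x',X[r].min(),X[r].max(),r.sum())
l=(B[:,2]>.105); print('ledge y',np.percentile(Y[l],[2,50,98]),'x',np.percentile(X[l],[2,98]),'z',np.median(B[l,2]))
a=(B[:,2]<.03)&(B[:,2]>.01); print('lip x',np.percentile(X[a],[2,98]),'y',np.percentile(Y[a],[2,98]))
# rack from top
im,W,T,K,D=load('t0');P=W[110:210,200:295].reshape(-1,3)
Q=P[(P[:,2]>.335)&(abs(P[:,1]-.03)<.07)];
for nm,m in (('front',Q[:,0]<.67),('rear',Q[:,0]>.67)):
    q=Q[m]; top=q[q[:,2]>q[:,2].max()-.01]; print(nm,len(top),np.polyfit(top[:,1],top[:,0],1),'xmean',top.mean(0),'zmax',q[:,2].max())
S=P[(P[:,2]>.335)];print('y ext',np.percentile(S[:,1],[.5,99.5]))
E
```

```text
table z -0.00024354254628433658
plate front best (np.int64(1622), np.float64(-11.0), np.float64(0.5050000000000002))
yaw LSQ -11.378923542452963 1984
plate y 0.36066256463073654 0.4904820187382636
rib top y [0.41954512 0.42574642 0.43214069] x 0.4411656899168619 0.48276794682289403 203
ledge y [0.36569317 0.42513351 0.48502793] x [0.48363268 0.52114956] z 0.10940507279893649
lip x [0.39813106 0.50356833] y [0.36458918 0.48633242]
front 78 [0.01011022 0.62338127] xmean [0.62392236 0.05351847 0.34990003] zmax 0.357798956259198
rear 146 [0.01908273 0.67853287] xmean [0.67925181 0.03767448 0.35866369] zmax 0.3630949393802908
y ext [-0.06175467  0.11840669]
```

Request:
servo_tool(plan=[26, -3, 0, -0.02, 85, 47, -8, -33, -0.02, 85, 68, -12, -67, -0.02, 85, 89, -17, -100, -0.02, 85, 110, -21, -133, -0.02, 85, 131, -26, -166, -0.02, 85, 142, -28, -183, -0.02, 85, 152, -30, -199, -0.02, 85, 152, -30, -199, -0.02, 85, 152, -30, -199, -0.02, 5, 152, -30, -199, -0.02, 5, 152, -30, -199, -0.02, 5, 152, -30, -199, -0.02, 5, 152, -30, -199, -0.02, 5, 152, -30, -199, -0.02, 5, 152, -30, -199, -0.02, 5], squeeze=100)

```text
time: 12.45
tcp_pos: [0.5494, 0.33, 0.0566]
eef_rot: [0.281, 0.09, 0.955, -0.037]
contact_force: [-2.8, -1.9, 6.2]
width: 0.0102
```

```bash
python3 st.py
```

```text
12.45 [0.5494 0.33   0.0566] q [ 0.648  0.442 -0.627  0.106 -0.431  0.749]
zaxis [ 0.5307 -0.1216 -0.8388] lean deg 32.99 dir -12.9 radial lean 0.3924 tang -0.3775 az 31.0 yaxis [ 0.1929  0.981  -0.0201] F [-2.8 -1.9  6.2] w 0.010219544683302684
```

Request:
servo_tool(plan=[0, 0, 10, 0, 5, 0, 0, 30, 0, 5, 0, 0, 60, 0, 5, 0, 0, 90, 0, 5, 0, 0, 120, 0, 5, -20, 0, 150, 0, 5, -50, 0, 170, 0, 5, -50, 0, 170, 0, 5, -50, 0, 170, 0, 5])

```text
time: 13.35
tcp_pos: [0.4984, 0.3303, 0.2259]
eef_rot: [0.281, 0.089, 0.955, -0.036]
contact_force: [0.1, 0.9, -3.8]
width: 0.0103
```

```bash
python3 st.py; python3 - <<'E'
from h import *
a=grab('wrist','w2')[0]; b=grab('scene','s2')[0][130:330,150:420]
cv2.imwrite('pics/c2.png',np.hstack([a,cv2.resize(b,(384*270//270,384))])[:,:,::-1][:,:800])
E
```

```text
13.35 [0.4984 0.3303 0.2259] q [ 0.712  0.162 -0.494  0.548 -0.452  0.813]
zaxis [ 0.5294 -0.1199 -0.8399] lean deg 32.87 dir -12.8 radial lean 0.375 tang -0.3924 az 33.5 yaxis [ 0.1913  0.9813 -0.0195] F [ 0.1  0.9 -3.8] w 0.010280170156048783
```

View pics/c2.png

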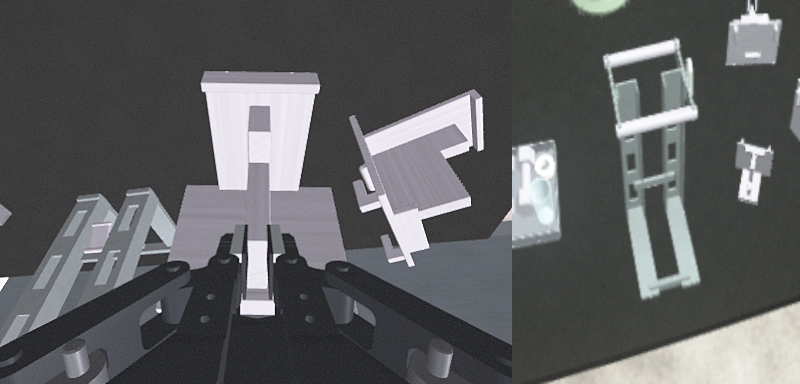

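The wrist view (left) shows the bracket held square by the rib, with the plate at about (258,225) and the arm at about (258,130). The force reading of -3.8 N matches its weight. Next I'll measure the held pose and the rack face with the same camera.

```bash
cat > meas.py <<'E'
from h import *
def plane(P,it=5):
    for _ in range(it):
        c=np.median(P,0) if _==0 else P.mean(0); n=np.linalg.svd(P-c,full_matrices=False)[2][2]; r=abs((P-c)@n); P=P[r<max(2*np.median(r),.0005)]
    return P.mean(0),n,np.std((P-P.mean(0))@n)
def held(fn):
    im,W,T,K,D=load(fn)
    g=lambda u0,u1,v0,v1:(lambda q:q[~np.isnan(q[:,0])])(W[v0:v1,u0:u1].reshape(-1,3))
    c,n,e=plane(np.r_[g(190,240,196,235),g(278,335,196,230)]); n=n*np.sign(n[0])
    a,m,e2=plane(np.r_[g(216,244,100,180),g(276,298,100,180)]); m=m*np.sign(m[2])
    x=n; y=np.cross(m,x);y/=np.linalg.norm(y); z=np.cross(x,y)
    print('res',e,e2,'orth',n@m)
    L=g(185,345,186,240); L=L[abs((L-c)@x)<.004]; yl=(L@y); yc=(np.percentile(yl,.5)+np.percentile(yl,99.5))/2
    A=g(195,325,90,150);A=A[abs((A-a)@z)<.003]; ya=A@y; print('plate w',np.ptp(np.percentile(yl,[.5,99.5])),'arm w',np.ptp(np.percentile(ya,[1,99])),'yc',yc,np.percentile(ya,[1,99]).mean())
    O=x*(c@x+.006)+y*np.percentile(ya,[1,99]).mean()+z*(a@z-.006)
    Rb=np.c_[x,y,z]; return O,Rb
if __name__=='__main__':
    O,Rb=held('w2'); print('O',O.round(4)); print(Rb.round(4)); print('ypr',R.from_matrix(Rb).as_euler('ZYX',degrees=True))
    s=manip.sense(); A=rot(s['eef_rot']);print('O in tool',(A.T@(O-s['tcp_pos'])).round(4))
    np.savez('held.npz',o=A.T@(O-s['tcp_pos']),r=A.T@Rb)
    for fn in ('w1','w2'):
        im,W,T,K,D=load(fn); P=W.reshape(-1,3)
        m=(abs(P[:,0]-.6715)<.012)&(P[:,1]>-.05)&(P[:,1]<.1)&(P[:,2]>.04)&(P[:,2]<.3); P=P[m]
        k=np.linalg.lstsq(np.c_[P[:,1]-.022,P[:,2],np.ones(len(P))],P[:,0],rcond=None)[0]
        P=P[abs(P[:,0]-np.c_[P[:,1]-.022,P[:,2],np.ones(len(P))]@k)<.003]
        k=np.linalg.lstsq(np.c_[P[:,1]-.022,P[:,2],np.ones(len(P))],P[:,0],rcond=None)[0]
        h,e=np.histogram(P[:,1],bins=np.arange(-.08,.13,.005));print(fn,len(P),k,'z',P[:,2].min(),P[:,2].max());print(dict(zip((e[:-1]*1000).round().astype(int),h)))
E
python3 meas.py
```

```text
res 0.0002697871129220682 0.00027380631831540336 orth 0.006014972158337855
plate w 0.12687436900070503 arm w 0.06879760045437189 yc 0.42371744145847967 0.42268756370571936
O [0.5325 0.3233 0.1685]
[[ 9.798e-01  1.997e-01  1.080e-02]
 [-1.997e-01  9.799e-01  4.000e-04]
 [-1.050e-02 -2.500e-03  9.999e-01]]
ypr [-11.51904515   0.59976195  -0.14467522]
O in tool [0.0015 0.0014 0.0656]
w1 1698 [ 0.01414214 -0.00863891  0.67455098] z 0.04021461367194651 0.2999958875929699
{np.int64(-80): np.int64(0), np.int64(-75): np.int64(0), np.int64(-70): np.int64(0), np.int64(-65): np.int64(0), np.int64(-60): np.int64(0), np.int64(-55): np.int64(0), np.int64(-50): np.int64(120), np.int64(-45): np.int64(135), np.int64(-40): np.int64(141), np.int64(-35): np.int64(38), np.int64(-30): np.int64(44), np.int64(-25): np.int64(40), np.int64(-20): np.int64(91), np.int64(-15): np.int64(120), np.int64(-10): np.int64(169), np.int64(-5): np.int64(20), np.int64(0): np.int64(2), np.int64(5): np.int64(5), np.int64(10): np.int64(13), np.int64(15): np.int64(12), np.int64(20): np.int64(10), np.int64(25): np.int64(12), np
[... 1087 characters left out ...]
.int64(0): np.int64(0), np.int64(5): np.int64(7), np.int64(10): np.int64(13), np.int64(15): np.int64(14), np.int64(20): np.int64(15), np.int64(25): np.int64(13), np.int64(30): np.int64(13), np.int64(35): np.int64(12), np.int64(40): np.int64(0), np.int64(45): np.int64(26), np.int64(50): np.int64(275), np.int64(55): np.int64(261), np.int64(60): np.int64(301), np.int64(65): np.int64(107), np.int64(70): np.int64(103), np.int64(75): np.int64(98), np.int64(80): np.int64(177), np.int64(85): np.int64(231), np.int64(90): np.int64(335), np.int64(95): np.int64(37), np.int64(100): np.int64(0), np.int64(105): np.int64(0), np.int64(110): np.int64(0), np.int64(115): np.int64(0), np.int64(120): np.int64(0)}
```

Request:
servo_tool(plan=[-10, -35, 0, 0.02, 5, -20, -75, 0, 0.05, 5, -20, -115, 0, 0.07, 5, -20, -155, 0, 0.1, 5, -20, -195, 0, 0.12, 5, -20, -235, 0, 0.15, 5, -10, -275, 0, 0.17, 5, 0, -300, -20, 0.19, 5, 20, -307, -50, 0.19, 5, 50, -307, -80, 0.19, 5, 70, -307, -100, 0.19, 5, 80, -307, -106, 0.19, 5, 80, -307, -106, 0.19, 5, 80, -307, -106, 0.19, 5])

```text
time: 14.85
tcp_pos: [0.5784, 0.0229, 0.1192]
eef_rot: [0.282, -0.001, 0.959, -0.01]
contact_force: [0.3, 0.3, -2.7]
width: 0.0104
```

```bash
python3 st.py; python3 - <<'E'
from h import *
import meas
a=grab('wrist','w3')[0]; b=grab('scene','s3')[0][130:330,180:380]
cv2.imwrite('pics/c3.png',np.hstack([a[:,112:],cv2.resize(b,(384,384))])[:,:,::-1])
s=manip.sense();z=np.load('held.npz');A=rot(s['eef_rot']);O=A@z['o']+s['tcp_pos'];Rb=A@z['r']
print('O pred',O,R.from_matrix(Rb).as_euler('ZYX',degrees=True))
try:
    O2,Rb2=meas.held('w3');print('O meas',O2,R.from_matrix(Rb2).as_euler('ZYX',degrees=True))
except Exception as e: print(e)
E
```

```text
14.85 [0.5784 0.0229 0.1192] q [-0.113  0.121 -0.918 -0.04   0.042 -0.103]
zaxis [ 0.5415 -0.0195 -0.8404] lean deg 32.81 dir -2.1 radial lean 0.5404 tang -0.0409 az 2.3 yaxis [ 0.0039  0.9998 -0.0207] F [ 0.3  0.3 -2.7] w 0.01036797067793186
O pred [0.6131533  0.02320372 0.06437608] [-0.6218342   0.48922763 -0.11310048]
res 0.0002719095824160086 0.00027041353683440825 orth 0.0074690037140956855
plate w 0.12692570486582075 arm w 0.06880609892553459 yc 0.030262822496460853 0.029337430760007003
O meas [0.61311752 0.0222934  0.06176415] [-0.67013543  0.67585715 -0.10405807]
```

View pics/c3.png

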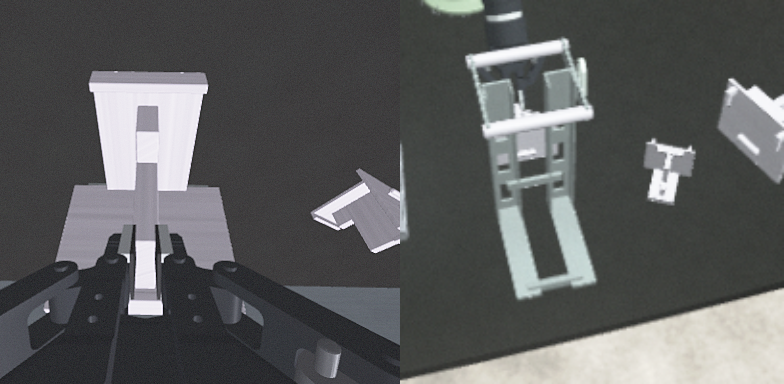

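The wrist view shows the bracket square and unslipped. The scene view shows it facing the slots under the front rail, with origin z about 62 mm. I'll insert it 57 mm gently.

Request:
servo_tool(plan=[15, 0, 0, 0, 5, 30, 0, 0, 0, 5, 38, 0, 0, 0, 5, 44, 0, 0, 0, 5, 50, 0, 0, 0, 5, 54, 0, 0, 0, 5, 57, 0, 0, 0, 5, 57, 0, 0, 0, 5])

```text
time: 15.75
tcp_pos: [0.6358, 0.023, 0.119]
eef_rot: [0.283, -0.001, 0.959, -0.01]
contact_force: [0.5, -0.3, -3.0]
width: 0.0103
```

```bash
python3 st.py; python3 - <<'E'
from h import *
import meas
a=grab('wrist','w4')[0]; b=grab('scene','s4')[0][150:250,210:290]
cv2.imwrite('pics/c4.png',cv2.resize(b,(480,600),interpolation=cv2.INTER_CUBIC)[:,:,::-1])
O2,Rb2=meas.held('w4');print('O meas',O2,R.from_matrix(Rb2).as_euler('ZYX',degrees=True))
E
```

```text
15.75 [0.6358 0.023  0.119 ] q [-0.098  0.217 -0.792 -0.011  0.034 -0.09 ]
zaxis [ 0.542  -0.0192 -0.8402] lean deg 32.84 dir -2.0 radial lean 0.5409 tang -0.0388 az 2.1 yaxis [ 0.0038  0.9998 -0.0204] F [ 0.5 -0.3 -3. ] w 0.010320099951411152
res 0.0002730139500478727 0.0002681337146543403 orth 0.010199566801316246
plate w 0.12702669538775185 arm w 0.06877140530309266 yc 0.030106255749524306 0.029134707306574047
O meas [0.67049271 0.02254546 0.06163755] [-0.57052928  0.62508861 -0.07147627]
```

View pics/c4.png

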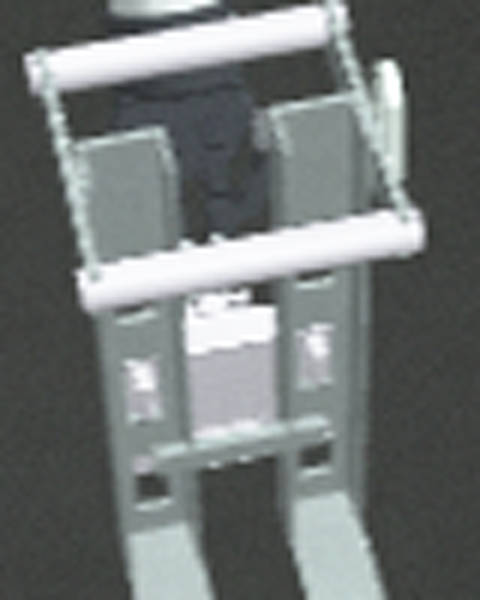

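Both claws show in the middle slots, at crop positions (145,385) and (317,355), with no contact force. I'll push down in stages.

Request:
servo_tool(plan=[1, 0, -4, 0, 5, 1, 0, -8, 0, 5, 1, 0, -12, 0, 5, 1, 0, -16, 0, 5, 1, 0, -16, 0, 5])

```text
time: 16.35
tcp_pos: [0.6358, 0.0231, 0.1023]
eef_rot: [0.282, -0.001, 0.959, -0.01]
contact_force: [-4.6, -0.3, 1.7]
width: 0.01
```

Request:
servo_tool(plan=[0, 0, -3, 0, 5, 0, 0, -6, 0, 5, 0, 0, -9, 0, 5, 0, 0, -12, 0, 5, 0, 0, -12, 0, 5])

```text
time: 16.85
tcp_pos: [0.6356, 0.0231, 0.0901]
eef_rot: [0.282, -0.001, 0.959, -0.01]
contact_force: [-3.1, -0.7, -4.6]
width: 0.0104
```

```bash
python3 st.py
```

```text
16.85 [0.6356 0.0231 0.0901] q [-0.098  0.271 -0.823 -0.093  0.034 -0.09 ]
zaxis [ 0.5404 -0.0191 -0.8412] lean deg 32.73 dir -2.0 radial lean 0.5393 tang -0.0387 az 2.1 yaxis [ 0.0038  0.9998 -0.0203] F [-3.1 -0.7 -4.6] w 0.01042868468118607
```

Request:
servo_tool(plan=[0, 0, -2, 0, 5, 0, 0, -4, 0, 5, 0, 0, -6, 0, 5, 0, 0, -6, 0, 5])

```text
time: 17.25
tcp_pos: [0.6363, 0.0231, 0.0863]
eef_rot: [0.283, -0.001, 0.959, -0.01]
contact_force: [-17.4, 0.2, 12.7]
width: 0.0103
```

```bash
python3 st.py; python3 - <<'E'
from h import *
import meas
a=grab('wrist','w5')[0]; b=grab('scene','s5')[0][150:250,210:290]
cv2.imwrite('pics/c5.png',cv2.resize(b,(480,600),interpolation=cv2.INTER_CUBIC)[:,:,::-1])
O2,Rb2=meas.held('w5');print('O meas',O2,R.from_matrix(Rb2).as_euler('ZYX',degrees=True))
E
```

```text
17.25 [0.6363 0.0231 0.0863] q [-0.098  0.279 -0.829 -0.111  0.034 -0.09 ]
zaxis [ 0.543  -0.0195 -0.8395] lean deg 32.91 dir -2.1 radial lean 0.542 tang -0.0391 az 2.1 yaxis [ 0.0038  0.9998 -0.0207] F [-17.4   0.2  12.7] w 0.01033945493428319
res 0.00026984704612904506 0.0002625082418893057 orth 0.010433979997125021
plate w 0.1274426469158288 arm w 0.06882329729830436 yc 0.030298917727113385 0.029615340564497425
O meas [0.67231521 0.02288819 0.0299191 ] [-0.57068845 -0.31059045  0.06954699]
```

View pics/c5.png

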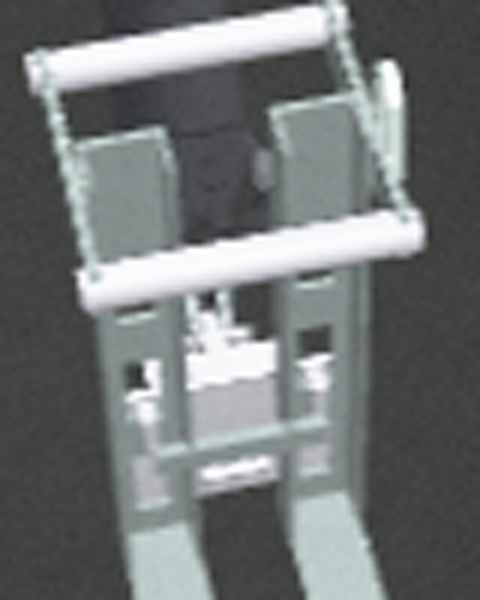

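Both claws sit on the lower slot edges, at (145,400) and (317,372), and the lug is visible at (238,470). I'll push a little more to see whether it's at a hard stop, then tug up lightly to test the catch.

Request:
servo_tool(plan=[-1, 0, -2, 0, 5, -1, 0, -4, 0, 5, -1, 0, -5, 0, 5, -1, 0, -5, 0, 5])

```text
time: 17.75
tcp_pos: [0.6367, 0.023, 0.0861]
eef_rot: [0.286, -0.001, 0.958, -0.011]
contact_force: [-44.2, -0.0, 54.6]
width: 0.01
```

Request:
servo_tool(plan=[-1, 0, 3, 0, 5, -1, 0, 6, 0, 5, -1, 0, 9, 0, 5, -1, 0, 11, 0, 5, -1, 0, 11, 0, 5])

```text
time: 18.25
tcp_pos: [0.6349, 0.0229, 0.0909]
eef_rot: [0.282, -0.001, 0.959, -0.01]
contact_force: [-0.9, -0.6, -4.3]
width: 0.0103
```

```bash
python3 st.py; python3 - <<'E'
from h import *
import meas
grab('wrist','w6')
O2,Rb2=meas.held('w6');print('O meas',O2,R.from_matrix(Rb2).as_euler('ZYX',degrees=True))
E
```

```text
18.25 [0.6349 0.0229 0.0909] q [-0.098  0.268 -0.826 -0.095  0.034 -0.091]
zaxis [ 0.5418 -0.0193 -0.8403] lean deg 32.83 dir -2.0 radial lean 0.5407 tang -0.0388 az 2.1 yaxis [ 0.0039  0.9998 -0.0204] F [-0.9 -0.6 -4.3] w 0.010272171097312526
res 0.0002724794130038722 0.0002681772535640208 orth 0.011400052874801822
plate w 0.1266238517878316 arm w 0.06881342581877027 yc 0.030609925053055313 0.029467723127544428
O meas [0.66748307 0.02253361 0.03215462] [-0.60178576  1.91104843 -0.07917492]
```

Request:
servo_tool(plan=[0, 0, 2, 0, 5, 0, 0, 3, 0, 5, 0, 0, 4, 0, 5, 0, 0, 4, 0, 5])

```text
time: 18.7
tcp_pos: [0.6344, 0.023, 0.0948]
eef_rot: [0.282, -0.001, 0.959, -0.01]
contact_force: [-0.2, -0.5, -7.9]
width: 0.0102
```

The tug met about 4.5 N of extra resistance, where the downstroke had been free, so the catch is over the lug. I'll push home again, take the load off and release along the tool axis.

Request:
servo_tool(plan=[1, 0, -3, 0, 5, 2, 0, -6, 0, 5, 2, 0, -9, 0, 5, 2, 0, -12, 0, 5, 2, 0, -13, 0, 5, 2, 0, -13, 0, 5])

```text
time: 19.3
tcp_pos: [0.6366, 0.023, 0.0861]
eef_rot: [0.285, -0.001, 0.958, -0.011]
contact_force: [-37.2, 0.8, 38.4]
width: 0.0103
```

Request:
servo_tool(plan=[-1, 0, 2, 0, 5, -1, 0, 4, 0, 5, -1, 0, 4, 0, 5])

```text
time: 19.6
tcp_pos: [0.6362, 0.023, 0.0869]
eef_rot: [0.283, -0.001, 0.959, -0.01]
contact_force: [-3.6, 0.8, -2.6]
width: 0.0102
```

```bash
python3 st.py; python3 - <<'E'
from h import *
import meas
grab('wrist','w7')
O2,Rb2=meas.held('w7');print('O meas',O2,R.from_matrix(Rb2).as_euler('ZYX',degrees=True))
E
```

```text
19.6 [0.6362 0.023  0.0869] q [-0.098  0.278 -0.829 -0.11   0.034 -0.09 ]
zaxis [ 0.5434 -0.0192 -0.8392] lean deg 32.94 dir -2.0 radial lean 0.5424 tang -0.0388 az 2.1 yaxis [ 0.0037  0.9998 -0.0204] F [-3.6  0.8 -2.6] w 0.010211275983698453
res 0.0002731383742659218 0.000267727039751959 orth 0.011370171394306579
plate w 0.12739951688999349 arm w 0.06877050000599626 yc 0.030143501063567918 0.02938610497897216
O meas [0.6718595  0.02286882 0.03020194] [-0.5523167  -0.07742958  0.08199898]
```

Request:
servo_tool(plan=[0, 0, 0, 0, 50, 0, 0, 0, 0, 50, 0, 0, 0, 0, 50, 0, 0, 0, 0, 50, 0, 0, 0, 0, 50, -10, 0, 8, 0, 50, -25, 0, 18, 0, 50, -45, 0, 28, 0, 50, -70, 0, 40, 0, 50, -100, 0, 55, 0, 50, -140, 0, 70, 0, 50, -180, 0, 80, 0, 50, -200, 0, 80, 0, 50, -200, 0, 80, 0, 50])

```text
time: 21.05
tcp_pos: [0.4338, 0.0232, 0.1663]
eef_rot: [0.283, -0.001, 0.959, -0.01]
contact_force: [-0.3, 0.4, -0.3]
width: 0.0501
```

```bash
python3 st.py; python3 - <<'E'
from h import *
a=grab('wrist','w8')[0]; b=grab('scene','s8')[0][150:250,210:290]
cv2.imwrite('pics/c8.png',np.hstack([a[:,56:456],cv2.resize(b,(384,384),interpolation=cv2.INTER_CUBIC)])[:,:,::-1])
im,W,T,K,D=load('w8')
P=W.reshape(-1,3);P=P[(abs(P[:,1]-.0225)<.07)&(P[:,0]>.53)&(P[:,0]<.675)&(P[:,2]<.2)]
l=P[(P[:,2]>.13)&(P[:,2]<.15)&(P[:,0]>.64)]; print('ledge z',np.median(l[:,2]),len(l)); 
a=P[(P[:,2]>.02)&(P[:,2]<.05)&(P[:,0]>.57)&(P[:,0]<.63)&(abs(P[:,1]-.0225)>.012)&(abs(P[:,1]-.0225)<.03)]; print('arm top z',np.median(a[:,2]),np.polyfit(a[:,0],a[:,2],1),len(a))
E
```

```text
21.05 [0.4338 0.0232 0.1663] q [-0.179 -0.291 -1.11   0.182  0.077 -0.158]
zaxis [ 0.5429 -0.0195 -0.8396] lean deg 32.91 dir -2.1 radial lean 0.5411 tang -0.0485 az 3.1 yaxis [ 0.0042  0.9998 -0.0205] F [-0.3  0.4 -0.3] w 0.050124663296624274
ledge z 0.14030671139340364 1204
arm top z 0.035517995450170814 [0.00108265 0.03486859] 525
```

View pics/c8.png

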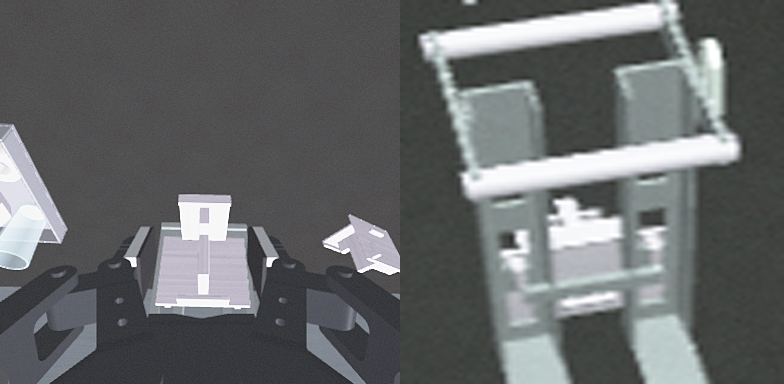

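The bracket is hanging free and home: ledge at 140.3 mm (140 nominal), arm top at 35.5 mm (36 nominal) and level. The gripper is clear, so I'm handing in.

```bash
python3 -c "
from rig import manip
print(manip.job_done())"
```

```text
the job is handed in; nothing more can be done
None
```

The bracket is hung in the middle pair of slots, pushed home and released, and the job was handed in at about 21 s of the 59 s allowed. Handing in returned no verdict.

**How it went:** Moves only turn the tool about the vertical, so I leaned it by pushing past the reach limit, which built up about 33°. I gripped the 130 mm bracket by its rib, put both claws into the middle slots with almost no contact force, and pushed down to a hard stop. The highest push was about 55 N down and 70 N in total, against the wrist limit of 120 N.

**Last checks:**
- **Seating:** with the gripper away, the ledge stood at 140.3 mm (140 nominal) and the arm top at 35.5 mm (36 nominal), level. Both claws showed in the middle slots, and the force reading was near zero.
- **Catch:** I could not see the catch itself. That it snapped out is inferred from the resistance falling away on the way down, and from about 4.5 N of extra resistance when I tugged the bracket up. That tug is weak evidence: the gripper rose about 9 mm and the bracket tipped slightly. I then pushed it down to the stop again.
- **Tray:** the robot stayed well clear of it, but I did not measure the items again.
- **Gripper width:** it read 10 mm on the 14 mm rib. I did not explain this, but the grip did not slip.

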